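Dose the marked sample jar

ROBOT

A 7-joint arm with a two-finger parallel gripper is mounted at the origin on the work surface. World frame = base frame: x ahead of the robot, y to its left, z up, the work surface at z = 0. Lengths are in m, angles in degrees, forces in N, time in s.
With the tool pointing down it reaches from about 0.425 to 0.875 m from the base axis. Payload 4.7 kg.
Tool frame: the origin (TCP) lies at the very end of the fingers, on their centre line; the grasp point (between the pads) lies 19 mm behind it; z points along the fingers, y is the line along which they close (so a half turn about z gives the same grasp; the last joint's range is limited). The gripper opens to 87 mm and grips with 3 to 60 N. Pads are 19 mm wide; open, the fingers measure 117 mm over their backs; the gripper's body (75 mm by 190 mm) begins 51 mm behind the grasp point.
Start: joints at [70.078, 18.392, -4.016, 83.108, 1.295, 78.541, -3.26], TCP at [0.23, -0.608, 0.223] pointing down, gripper open.
Joint ranges: [-163.93, 163.93], [-17.29, 119.83], [-79.2, 71.16], [3.27, 140.29], [-89.18, 269.18], [5.43, 117.66], [-154.24, 154.24]. Speed limits (degrees/s): [147.25, 147.25, 180, 180, 180, 180, 180].

INTERFACE

Orientations are given as [roll, pitch, yaw] about the fixed x, y, z axes, in that order (R = Rz(yaw) Ry(pitch) Rx(roll)).
In Python, from cell import get_obs, cams, ticket, finder gives the robot as it stands.
- The arm moves only by the shell command python3 -m creep 'ROWS' [FORCE]. ROWS is text: rows parted by semicolons, each of 5 numbers parted by spaces: the shift along the world's x, y, z in m, then the turn about the world's z in degrees, then the finger opening in m, from 0 to 0.087. A call has 1 to 8 rows; each row shifts and turns the commanded pose from where the row before left it; what a row does not reach is not made up. A row lasts 1/8 s, in which the tool goes at most 62.5 mm and 10.7 degrees, less where a joint would pass 70% of its speed; a pose out of reach is approached as far as the arm can. A call with a gripper value outside its range is refused whole. The fingers move at their own pace and stop on an object; FORCE is the grip in N (left out, the last holds). Time passes only in rows, so rows that do not move let the fingers close. It gives the time, the measured TCP pose, the force, the opening and the grip force at its end, in the units of the state.
- get_obs(): the state, without advancing time (a new reading comes with each control period).
- cams.read_camera(name): name is "side" or "top" or "wrist"; returns the picture (420x560x3 uint8, red, green, blue); there is no depth.
- cams.calibration(name): a dict with "fx", "fy", "cx", "cy" (pixels), "k1" (the pictures are not rectified: a ray, as slopes to the right and down, at radius r is drawn at 1 + k1 r^2 times it, then the intrinsics apply), "extrinsics" (4x4, takes a point from world to camera coordinates). Camera axes: x right, y down, z forward; pixel columns grow to the right and rows downward; lengths in m; the calibration is good to about 2 mm. A picture is of the moment at which its call begins: read the wrist's pose just before it. calibration takes no time and is no camera call; for the wrist camera it gives the pose at the moment of the call.
- ticket.sign_off(): hands the job in; it is judged then, once.
Trained networks look in the newest picture that a camera, given by its name, has taken for a name from the list of things; names that differ only in an ending like _2 or _b are one class to them, and where a whole thing is asked for, a point or a joint stands for the part that bears it (a point fixed in the world has none). Each returns a list of dicts, best first, with "p" (0 to 1); they miss things now and then, are a little off and sometimes report something else, mostly with a low value. They report only what shows in the picture. A call takes as long as a camera call. They do not tell look-alikes from the thing itself.
- finder.masks_of(name, camera): "mask" (420x560 bool, what is visible of it) and "xy" ([column, row] in pixels, amid what is visible of it).
- finder.tip_of(name, camera): "xy" ([column, row] in pixels: a listed point, or the origin of a listed thing).
The state is a dict: "time_s": time; "qpos": joint angles; "joint_velocities": joint speeds; "effort": joint torques, N m; "tool_pos": TCP position; "tool_rot": TCP orientation; "force": force on the tool from outside, world axes, zero at the start; "wrist_torque": the same for the moment, N m; "grip_width": finger opening in m; "grasp_force": force on a finger pad.
Only numpy, scipy, OpenCV 4.12 (cv2) and the standard library are available. Lean on these libraries where they do the work, as an engineer would, in place of code of your own. Each camera call takes 0.05 s, during which the arm holds its last target. There are 200 camera calls.

TASK

Load the two amber jars upright into the two empty cells of the blue crate, one per cell. Then slide the loaded crate along the bench, without lifting it, until the red spot on the jar lid is under the tip of the dosing needle; only then press the green knob fully down and let it come back up. Leave the crate there with all three jars in it, and do not disturb the other things on the bench.

Things in the scene. Friction and masses are not known exactly. Their poses are not given: they have to be found in the camera images.
- jar_spot: jar to load, standing on the bench: amber glass cylinder with paper label and white lid carrying a round RED SPOT 16 mm across in the middle of the lid's top. 85 mm tall, glass 48 mm across, lid 50 mm across from 60 to 85 mm up; about 120 g. Origin: centre of its underside, z up
- spot (a point): centre of the red spot on top of jar_spot's lid (85 mm above its underside)
- jar_plain: jar to load, standing on the bench: same amber jar and white lid (85 mm tall, 50 mm across), no spot. Origin: centre of its underside, z up
- jar_loaded: same size of jar in green glass with plain white lid, already standing in the crate's cell_a; it stays there. Origin: centre of its underside
- crate: loose blue divided crate resting on the bench, about 0.4 kg empty. Outside 72 mm (its x) by 206 mm (its y) by 40 mm high, walls, dividers and floor 5 mm thick, three cells in a row along its y, each 62 by 62 mm inside, 67 mm apart. A handle stands out at its -x side (see crate_handle). Origin: centre of the three-cell box's underside, z up
- cell_a (a point): centre of the floor of the cell at the crate's +y end (5 mm above the underside); holds jar_loaded at the start
- cell_b (a point): centre of the floor of the crate's middle cell; empty at the start
- cell_c (a point): centre of the floor of the cell at the crate's -y end; empty at the start
- crate_handle (a point): middle of the top edge of the crate's handle: an upright black plate 14 mm thick (crate's x) by 70 mm wide (crate's y), from 4 to 54 mm above the bench, 100 mm in front (-x) of the crate's centre line, joined to the crate's wall by two low steel bars (top 25 mm above the bench); 57 mm free between plate and crate wall
- needle_tip (a point): lower end of the thin vertical dosing needle of the fixed stand, 118 mm above the bench at rest, 96 mm when pressed fully down; the needle hangs from a grey sleeve 38 mm across (178 to 228 mm up)
- doser: fixed grey dosing stand. Origin: on the bench straight below the needle, where the bench is free. From the sleeve a slanting arm 30 mm wide (184 to 216 mm up) runs to a column 36 mm across, 257 mm tall, 140 mm behind the needle (+x) and 120 mm to its left (+y). Foot 140 by 150 mm, 30 mm high, from 105 mm behind the needle (+x), centred on the column in y
- plunger_top (a point): centre of the top of the green round push knob on the needle's axis, 44 mm across, 277 mm above the bench at rest; pushing it straight down lowers the needle, and a spring raises it again
- plunger (a joint): travel of the push knob and needle: 0 at rest (up), 0.022 m fully down; takes about 3 N to start and 7 N fully down
- gauge: bystander: steel pressure gauge with a 64 mm dial on a short stem, 100 mm tall, standing near the jars. Origin: centre of its underside
- wash_bottle: bystander: green bottle with blue cap, 68 mm across, 170 mm tall. Origin: centre of its underside
- beaker: bystander: glass beaker 72 mm across, 90 mm tall. Origin: centre of its underside
- clamp: bystander: steel pipe clamp lying flat, about 85 by 85 mm, 18 mm high. Origin: its middle, underside
Mind the look-alikes: they are no part of the job. Leave any yellow look-alike of the jar_plain alone.

How it is judged (in metres and radians):
On the way, in this order (a step that is already met when the one before it is completed fails the run):
1. both amber jars stand upright on the floors of the crate's two empty cells, one per cell, let go (z of each of jar_spot, jar_plain in the frame of crate below 0.01 m and angle between each of jar_spot, jar_plain's own z axis and vertical below 0.12 rad and x of jar_spot in the frame of crate between -0.012 and 0.012 m and y of jar_spot in the frame of crate between -0.08 and 0.012 m and x of jar_plain in the frame of crate between -0.012 and 0.012 m and y of jar_plain in the frame of crate between -0.08 and 0.012 m and contact force between the fingers and jar_spot below 0.2 N and contact force between the fingers and jar_plain below 0.2 N), for 0.2 s.
2. the crate, with both jars in it, stands still with the red spot under the needle tip (within 8 mm sideways) (z of each of jar_spot, jar_plain in the frame of crate below 0.01 m and angle between each of jar_spot, jar_plain's own z axis and vertical below 0.12 rad and x of jar_spot in the frame of crate between -0.012 and 0.012 m and y of jar_spot in the frame of crate between -0.08 and 0.012 m and x of jar_plain in the frame of crate between -0.012 and 0.012 m and y of jar_plain in the frame of crate between -0.08 and 0.012 m and horizontal distance between spot and needle_tip below 0.008 m and linear speed of crate below 0.02 m/s and value of joint plunger below 0.004 m), for 0.2 s.
3. the green knob is pressed down (at least 18 of 22 mm) with the spot under the needle (horizontal distance between spot and needle_tip below 0.008 m and value of joint plunger above 0.018 m), for 0.1 s.
At the end, for the whole second after the job is handed in: Both amber jars stand upright (within 7 degrees) on the floors of the crate's middle and -y cells, the green jar in its +y cell; the crate rests flat on the bench, everything at rest, the red spot within 8 mm sideways of the needle tip, and the knob is back up (within 4 mm) (z of each of jar_spot, jar_plain, jar_loaded in the frame of crate below 0.01 m and angle between each of jar_spot, jar_plain, jar_loaded's own z axis and vertical below 0.12 rad and x of jar_spot in the frame of crate between -0.012 and 0.012 m and y of jar_spot in the frame of crate between -0.08 and 0.012 m and x of jar_plain in the frame of crate between -0.012 and 0.012 m and y of jar_plain in the frame of crate between -0.08 and 0.012 m and x of jar_loaded in the frame of crate between -0.012 and 0.012 m and y of jar_loaded in the frame of crate between 0.055 and 0.08 m and horizontal distance between spot and needle_tip below 0.008 m and value of joint plunger below 0.004 m and height (world z) of crate below 0.004 m and angle between crate's own z axis and vertical below 0.05 rad and linear speed of each of crate, jar_spot, jar_plain below 0.01 m/s); the robot touches nothing.
It fails at once if the crate is lifted (more than 15 mm) or tipped (more than 17 degrees) (height (world z) of crate above 0.015 m or angle between crate's own z axis and vertical above 0.3 rad).
It fails at once if the knob is pressed (more than 10 mm) while the red spot is more than 15 mm sideways of the needle (value of joint plunger above 0.01 m and horizontal distance between spot and needle_tip above 0.015 m).
It fails at once if the gauge, bottle, beaker or clamp is shifted more than 30 mm (distance of any of gauge, wash_bottle, beaker, clamp from where it was at the start of the episode above 0.03 m).
It also fails if it takes over 72 s, if anything falls off the work surface, if the arm or the gripper's body presses on something with over 40 N, if the wrist force passes 120 N, or if a joint passes its speed limit or range.

## Working session

There is one attempt and no reset: what is moved stays moved. The work goes in short steps, Python scripts to look and compute and a shell command to move; the robot and the scene stay as the last step left them, time stands still between calls to the robot, and variables do not carry over. Pictures are saved under pics/ and viewed, at most 10 in all, crops included, and the job is handed in when it is done.

```bash
ls; mkdir -p pics
cat > h.py <<'E'
import numpy as np, cv2
from cell import get_obs, cams, ticket, finder
def snap(n):
    c=cams.calibration(n); return cams.read_camera(n),c
def ray(c,px):
    x=(px[0]-c["cx"])/c["fx"]; y=(px[1]-c["cy"])/c["fy"]
    rd=np.hypot(x,y); r=rd
    for _ in range(20): r=rd/(1+c["k1"]*r*r)
    s=r/rd if rd>0 else 1
    E=np.array(c["extrinsics"]); R,t=E[:3,:3],E[:3,3]
    d=R.T@np.array([x*s,y*s,1]); return -R.T@t, d/np.linalg.norm(d)
def atz(c,px,z):
    o,d=ray(c,px); return o+d*(z-o[2])/d[2]
def tri(rays):
    A=0;b=0
    for o,d in rays:
        P=np.eye(3)-np.outer(d,d); A=A+P; b=b+P@o
    X=np.linalg.solve(A,b); return X,max(np.linalg.norm((np.eye(3)-np.outer(d,d))@(X-o)) for o,d in rays)
def proj(c,X):
    E=np.array(c["extrinsics"]); p=E[:3,:3]@np.array(X)+E[:3,3]; x,y=p[:2]/p[2]; k=1+c["k1"]*(x*x+y*y)
    return np.array([c["fx"]*x*k+c["cx"],c["fy"]*y*k+c["cy"]])
def save(n,im): cv2.imwrite(f"pics/{n}.png",cv2.cvtColor(im,cv2.COLOR_RGB2BGR))
E
python3 - <<'E'
from h import *
np.set_printoptions(precision=3,suppress=True)
o=get_obs(); print(o)
C={}
for n in("top","side"):
    im,c=snap(n); C[n]=c; save(n+"0",im)
    print(n,{k:c[k] for k in("fx","cx","cy","k1")},ray(c,(c["cx"],c["cy"])))
    for t in "jar_spot spot jar_plain jar_loaded crate cell_a cell_b cell_c crate_handle needle_tip doser plunger_top gauge wash_bottle beaker clamp".split():
        r=finder.tip_of(t,n)
        print(t,[(np.round(q["xy"]).tolist(),round(q["p"],2)) for q in r[:4]])
E
```

```text
pics
{'time_s': 0.0, 'qpos': array([70.077, 18.437, -4.014, 83.174,  1.296, 78.54 , -3.261]), 'joint_velocities': array([ 0.084,  0.032, -0.085,  0.051, -0.101, -0.05 , -0.054]), 'effort': array([ -0.   , -49.129,  -0.404, -31.253,  -0.064,   0.044,   0.   ]), 'tool_pos': array([ 0.23 , -0.607,  0.221]), 'tool_rot': array([-179.893,    0.007,   20.731]), 'force': array([ 1.092, -0.402, -0.534]), 'wrist_torque': array([0.024, 0.004, 0.007]), 'grasp_force': 0.0, 'grip_width': 0.08702963025302587}
top {'fx': 536.6742978786957, 'cx': 279.2175021734324, 'cy': 210.19524408436754, 'k1': -0.16119578169724857} (array([0.462, 0.023, 1.7  ]), array([ 0.066,  0.017, -0.998]))
jar_spot [([226.0, 250.0], 0.66)]
spot [([224.0, 246.0], 0.78)]
jar_plain [([179.0, 246.0], 0.68), ([168.0, 209.0], 0.56), ([169.0, 275.0], 0.55)]
jar_loaded [([358.0, 226.0], 0.57)]
crate [([377.0, 220.0], 0.93), ([227.0, 250.0], 0.68)]
cell_a [([394.0, 220.0], 0.84), ([356.0, 224.0], 0.82), ([373.0, 221.0], 0.81)]
cell_b [([394.0, 220.0], 0.84), ([356.0, 224.0], 0.82), ([373.0, 221.0], 0.81)]
cell_c [([394.0, 220.0], 0.84
[... 718 characters left out ...]
ar_loaded [([307.0, 230.0], 0.49), ([307.0, 221.0], 0.29)]
crate []
cell_a [([309.0, 212.0], 0.96), ([306.0, 222.0], 0.87), ([184.0, 303.0], 0.59), ([302.0, 228.0], 0.57)]
cell_b [([309.0, 212.0], 0.96), ([306.0, 222.0], 0.87), ([184.0, 303.0], 0.59), ([302.0, 228.0], 0.57)]
cell_c [([309.0, 212.0], 0.96), ([306.0, 222.0], 0.87), ([184.0, 303.0], 0.59), ([302.0, 228.0], 0.57)]
crate_handle []
needle_tip [([263.0, 211.0], 0.52)]
doser [([279.0, 296.0], 0.66)]
plunger_top [([304.0, 227.0], 0.61), ([329.0, 216.0], 0.44)]
gauge [([240.0, 300.0], 0.6)]
wash_bottle [([185.0, 302.0], 0.83), ([303.0, 226.0], 0.68), ([240.0, 297.0], 0.19)]
beaker [([349.0, 206.0], 0.6)]
clamp [([231.0, 381.0], 0.66)]
```

Run:
```python
import cv2
a=cv2.imread("pics/top0.png")[130:310,90:480]; cv2.imwrite("pics/top0c.png",cv2.resize(a,None,fx=2.05,fy=2.05,interpolation=2)[:600,:800])
a=cv2.imread("pics/side0.png")[130:410,150:400]; cv2.imwrite("pics/side0c.png",cv2.resize(a,None,fx=2.14,fy=2.14,interpolation=2))
```

```text
(no output)
```

View pics/top0c.png

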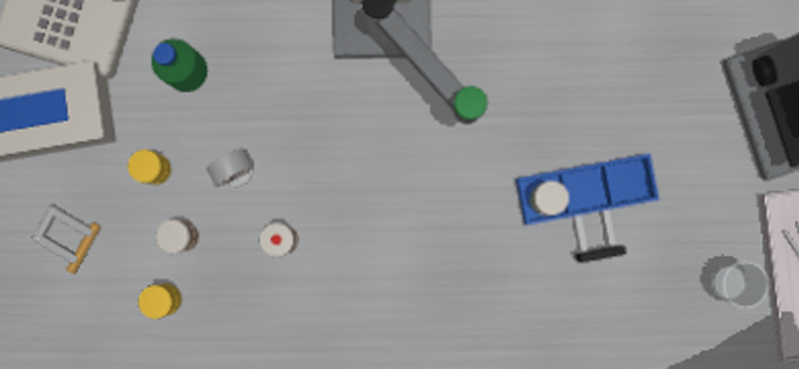

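View pics/side0c.png

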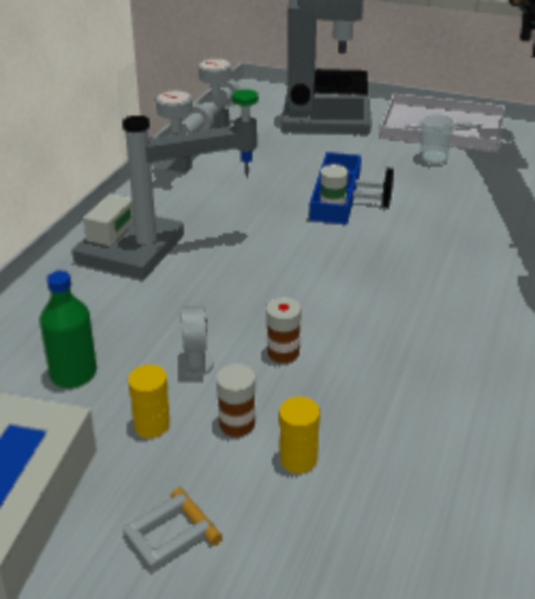

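Top: spot lid at (225,247), plain amber jar lid at (175,245) between two yellow look-alikes (162,211) and (168,276), gauge (204,211), crate cells at (358,226), (375,222), (397,219), handle (384,254). Side: spot lid (284,272), plain jar lid (260,302), needle tip (265,212), knob (264,175).

```bash
cat > m.py <<'E'
from h import *
np.set_printoptions(precision=3,suppress=True)
T=cv2.cvtColor(cv2.imread("pics/top0.png"),4);S=cv2.cvtColor(cv2.imread("pics/side0.png"),4)
ct=cams.calibration("top");cs=cams.calibration("side")
def blob(im,cond,x0,y0,x1,y1):
    m=np.zeros(im.shape[:2],np.uint8); h=cv2.cvtColor(im,cv2.COLOR_RGB2HSV).astype(int)
    m[y0:y1,x0:x1]=cond(h)[y0:y1,x0:x1]; n,l,s,c=cv2.connectedComponentsWithStats(m)
    i=1+np.argmax(s[1:,4]); print("  blob",s[i],c[i]); return c[i],(l==i)
red=lambda h:(((h[...,0]<10)|(h[...,0]>170))&(h[...,1]>120)&(h[...,2]>100))
white=lambda h:(h[...,1]<40)&(h[...,2]>165)
green=lambda h:(abs(h[...,0]-65)<15)&(h[...,1]>110)
blue=lambda h:(abs(h[...,0]-112)<12)&(h[...,1]>110)
a,_=blob(T,red,210,235,240,262); b,_=blob(S,red,270,262,298,285)
print("spot",tri([ray(ct,a),ray(cs,b)]),atz(ct,a,.085),atz(cs,b,.085))
a,_=blob(T,green,300,165,335,195); b,_=blob(S,green,250,165,276,185)
print("knob",tri([ray(ct,a),ray(cs,b)]),atz(ct,a,.277),atz(cs,b,.27))
print("needle",atz(cs,(265,212),.118))
a,_=blob(T,white,160,232,186,258)
print("plain",atz(ct,a,.085), "lid side",tri([ray(ct,a),ray(cs,(260,304))]))
a,_=blob(T,white,348,215,370,236); print("loaded",atz(ct,a,.09))
_,m=blob(T,blue,335,195,420,245)
r=cv2.findContours(m.astype(np.uint8),0,1)[0][0][:,0,:].astype(float)
P=np.array([atz(ct,p,.04)[:2] for p in r]).astype(np.float32)
box=cv2.minAreaRect(P); print("crate rim",box)
for n,p in (("handle",(385.5,254.5)),): print(n,atz(ct,p,.054))
for n,p in (("cellb",(375,222)),("cellc",(397,219))): print(n,atz(ct,p,.005))
for n,p in (("gauge",(205,211)),("yel",(162,211)),("yel",(167,276)),("bott",(171,157))): print(n,atz(ct,p,.09))
E
python3 m.py
```

```text
blob [222 245   5   4  18] [224.222 246.5  ]
  blob [280 272   5   3  13] [282.    272.846]
spot (array([0.462, 0.216, 0.088]), np.float64(0.00015354178015407308)) [0.462 0.217 0.085] [0.464 0.212 0.085]
  blob [312 172  15  16 190] [318.974 179.711]
  blob [259 172  11   8  72] [264.    174.972]
knob (array([ 0.637, -0.061,  0.272]), np.float64(0.0005077814664246084)) [ 0.636 -0.061  0.277] [ 0.64  -0.066  0.27 ]
needle [ 0.64  -0.068  0.118]
  blob [166 237  16  17 193] [173.223 244.902]
plain [0.469 0.372 0.085] lid side (array([0.468, 0.371, 0.092]), np.float64(0.0005801837243151521))
  blob [352 219  15  15 190] [358.874 226.105]
loaded [ 0.517 -0.189  0.09 ]
  blob [ 342  205   69   34 1233] [380.149 220.81 ]
crate rim ((0.5317220091819763, -0.250884473323822), (0.07061741501092911, 0.20755648612976074), 9.652050971984863)
handle [ 0.43  -0.275  0.054]
cellb [ 0.532 -0.252  0.005]
cellc [ 0.541 -0.323  0.005]
gauge [0.57  0.274 0.09 ]
yel [0.572 0.406 0.09 ]
yel [0.375 0.391 0.09 ]
bott [0.737 0.378 0.09 ]
```

```bash
python3 -m creep '0.03 0.055 0 10 0.087;0.03 0.055 0 10 0.087;0.03 0.055 0 10 0.087;0.03 0.055 0 10 0.087;0.03 0.055 0 10 0.087;0.03 0.055 0 10 0.087;0.03 0.055 0 10 0.087;0.03 0.055 0 9 0.087'; python3 -m creep '0 0.045 0 0 0.087;0 0.05 0 0 0.087;0 0.05 0 0 0.087;0 0.05 0 0 0.087;0 0.05 0 0 0.087;0 0.05 0 0 0.087;0 0.02 0 0 0.087;0 0 0 0 0.075'
```

```text
time_s: 2.7
tool_pos: [0.4703, -0.1673, 0.223]
tool_rot: [179.9, 0.1, 100.0]
force: [0.2, -0.6, -0.0]
grip_width: 0.087
grasp_force: 0.0
time_s: 3.7
tool_pos: [0.4691, 0.1477, 0.2228]
tool_rot: [180.0, -0.0, 100.0]
force: [0.2, -0.4, 0.2]
grip_width: 0.0824
grasp_force: 0.0
```

```bash
cat > w.py <<'E'
from m import *
import sys
im,c=snap("wrist"); save(sys.argv[1],im)
print(get_obs()["tool_pos"],get_obs()["tool_rot"],"cam at",ray(c,(280,210)))
for t in sys.argv[2:]:
    for q in finder.tip_of(t,"wrist")[:3]:
        print(t,np.round(q["xy"]),round(q["p"],2),[atz(c,q["xy"],z) for z in (.085,.0)])
E
python3 w.py w1 spot jar_spot jar_plain | grep -v blob | tail -8
python3 - <<'E'
E
```

```text
cellc [ 0.541 -0.323  0.005]
gauge [0.57  0.274 0.09 ]
yel [0.572 0.406 0.09 ]
yel [0.375 0.391 0.09 ]
bott [0.737 0.378 0.09 ]
[0.469 0.146 0.223] [-179.999    0.032   99.798] cam at (array([0.456, 0.22 , 0.386]), array([ 0.042, -0.269, -0.962]))
spot [286. 138.] 0.84 [array([0.463, 0.212, 0.085]), array([0.465, 0.209, 0.   ])]
jar_plain [314.   1.] 0.91 [array([0.466, 0.337, 0.085]), array([0.469, 0.37 , 0.   ])]
```

View pics/w1.png

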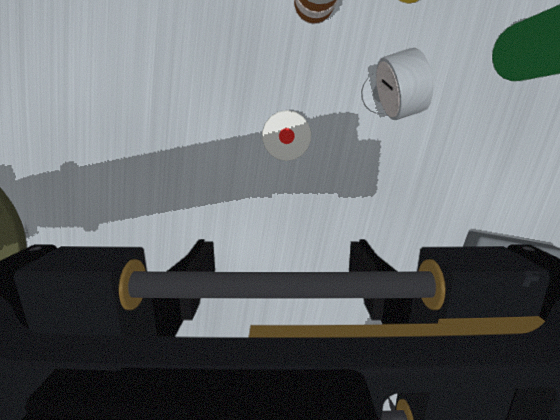

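The wrist picture shows the red spot at (286,136), giving (0.463, 0.212, 0.085), which agrees with the other views.

```bash
python3 -m creep '-0.003 0.033 0 0 0.078;-0.003 0.033 0 0 0.078;0 0 -0.05 0 0.078;0 0 -0.05 0 0.078;0 0 -0.04 0 0.078;0 0 -0.027 0 0.078;0 0 0 0 0.03;0 0 0 0 0.03' 15; python3 -m creep '0 0 0 0 0.03;0 0 0 0 0.03;0 0 0.03 0 0.03;0 0 0.05 0 0.03;0 0 0.05 0 0.03;0 -0.03 0 0 0.03'
```

```text
time_s: 4.9
tool_pos: [0.4645, 0.2117, 0.0566]
tool_rot: [179.9, -0.0, 99.7]
force: [-0.1, 0.3, 0.1]
grip_width: 0.065
grasp_force: 0.0
time_s: 5.65
tool_pos: [0.4655, 0.1856, 0.1902]
tool_rot: [179.5, -0.1, 100.0]
force: [0.1, -0.9, -2.3]
grip_width: 0.0496
grasp_force: 15.0
```

```bash
python3 -m creep '0 -0.05 0 0 0.03;0 -0.058 0 0 0.03;0 -0.058 0 0 0.03;0 -0.058 0 0 0.03;0 -0.058 0 0 0.03;0 -0.058 0 0 0.03;0.02 -0.056 0 0 0.03;0.02 -0.058 0 0 0.03';python3 -m creep '0.02 -0.05 0 0 0.03;0.007 -0.04 0 0 0.03;0 0 0 0 0.03;0 0 0 0 0.03'; sed -i '/^T=/!b' m.py; python3 w.py w2 crate cell_a cell_b cell_c crate_handle jar_loaded| tail -14
```

```text
time_s: 6.65
tool_pos: [0.5038, -0.2738, 0.1861]
tool_rot: [180.0, 0.1, 99.7]
force: [0.6, 0.8, -0.8]
grip_width: 0.0495
grasp_force: 15.0
time_s: 7.15
tool_pos: [0.5305, -0.361, 0.1853]
tool_rot: [180.0, -0.1, 99.8]
force: [-0.2, 0.2, -1.2]
grip_width: 0.0499
grasp_force: 15.0
cellc [ 0.541 -0.323  0.005]
gauge [0.57  0.274 0.09 ]
yel [0.572 0.406 0.09 ]
yel [0.375 0.391 0.09 ]
bott [0.737 0.378 0.09 ]
[ 0.531 -0.36   0.186] [179.983  -0.052  99.827] cam at (array([ 0.518, -0.289,  0.348]), array([ 0.041, -0.268, -0.963]))
cell_a [299. 102.] 0.89 [array([ 0.529, -0.264,  0.085]), array([ 0.533, -0.257,  0.   ])]
cell_a [299. 159.] 0.86 [array([ 0.538, -0.312,  0.085]), array([ 0.545, -0.32 ,  0.   ])]
cell_b [299. 102.] 0.89 [array([ 0.529, -0.264,  0.085]), array([ 0.533, -0.257,  0.   ])]
cell_b [299. 159.] 0.86 [array([ 0.538, -0.312,  0.085]), array([ 0.545, -0.32 ,  0.   ])]
cell_c [299. 102.] 0.89 [array([ 0.529, -0.264,  0.085]), array([ 0.533, -0.257,  0.   ])]
cell_c [299. 159.] 0.86 [array([ 0.538, -0.312,  0.085]), array([ 0.545, -0.32 ,  0.   ])]
crate_handle [196.  95.] 0.95 [array([ 0.441, -0.273,  0.085]), array([ 0.416, -0.268,  0.   ])]
jar_loaded [295.  35.] 0.66 [array([ 0.516, -0.214,  0.085]), array([ 0.516, -0.19 ,  0.   ])]
```

View pics/w2.png

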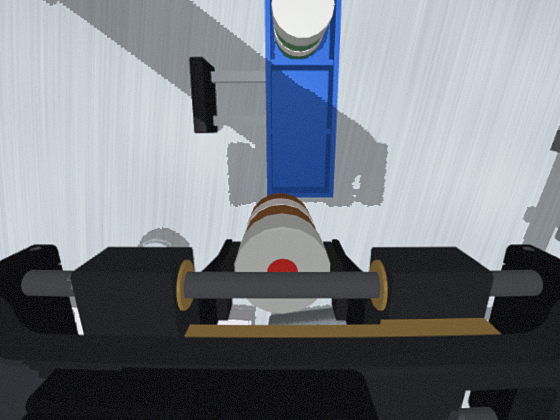

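The wrist picture shows the empty cells at about (300,95) and (300,160), handle plate at (203,95), and the held jar upright between the fingers.

```bash
python3 - <<'E' | grep -v blob | tail -9
from m import *
c=cams.calibration("wrist"); im=cv2.cvtColor(cv2.imread("pics/w2.png"),4)
p=get_obs()["tool_pos"]; print("lid expect",proj(c,[p[0],p[1],p[2]+.029]), "edge near/far y",proj(c,[p[0],p[1]+.025,p[2]+.029]))
m,_=blob(im,red,250,250,320,300)
_,b=blob(im,blue,240,0,360,210)
for y in (150,185):
    x=np.where(b[y])[0]; print(y,x.min(),x.max(),atz(c,(x.min(),y),.04),atz(c,(x.max(),y),.04))
th=np.deg2rad(9.7);R=np.array([[np.cos(th),-np.sin(th)],[np.sin(th),np.cos(th)]])
for k,(u,v) in {"c0":(-.036,-.103),"c1":(.036,-.103),"d":(-.031,.031),"d2":(.031,.031),"d3":(.031,-.036)}.items():
    q=np.array([.533,-.253])+R@[u,v]; print(k,proj(c,[*q,.04]))
ys=np.where(b[:,300])[0]; print("col300",ys.min(),ys.max(),atz(c,(300,ys.max()),.04))
E
```

```text
lid expect [281.419 276.261] edge near/far y [290.071 231.306]
150 267 334 [ 0.507 -0.313  0.04 ] [ 0.576 -0.301  0.04 ]
185 267 333 [ 0.513 -0.35   0.04 ] [ 0.583 -0.338  0.04 ]
c0 [267.386 194.582]
c1 [333.196 194.708]
d [271.06   60.807]
d2 [334.438  61.139]
d3 [331.494 131.457]
col300 59 196 [ 0.55  -0.356  0.04 ]
```

```bash
python3 -m creep '0.001 0.05 0 0 0.03;0.001 0.055 0 0 0.03;0 0 0 0 0.03;0 0 -0.045 0 0.03;0 0 -0.03 0 0.03;0 0 -0.025 0 0.03;0 0 -0.022 0 0.03;0 0 0 0 0.03'
```

```text
time_s: 8.5
tool_pos: [0.5313, -0.2574, 0.0624]
tool_rot: [-179.9, -0.1, 99.7]
force: [-0.4, -0.8, -1.1]
grip_width: 0.0498
grasp_force: 15.0
```

```bash
python3 -m creep '0 0 -0.001 0 0.075;0 0 0 0 0.075;0 0 0 0 0.075;0 0 0.03 0 0.078;0 0 0.05 0 0.078;0 0 0.055 0 0.078;-0.02 0.05 0 0 0.078;-0.03 0.06 0 0 0.078'; python3 -m creep '-0.01 0.06 0 0 0.078;0 0.06 0 0 0.078;0 0.06 0 0 0.078;0 0.06 0 0 0.078;0 0.06 0 0 0.078;0 0.06 0 0 0.078;0 0.06 0 0 0.078;0 0.045 0 0 0.078'; python3 - <<'E' | tail -14
from m import *
im,c=snap("top"); save("top1",im)
a,_=blob(im,red,350,200,420,245); print("spot now",atz(c,a,.09))
print(get_obs()["tool_pos"])
im,c=snap("wrist")
for t in ("jar_plain","gauge"):
  for q in finder.tip_of(t,"wrist")[:3]: print(t,np.round(q["xy"]),q["p"],atz(c,q["xy"],0))
E
```

```text
time_s: 9.5
tool_pos: [0.4851, -0.1502, 0.1989]
tool_rot: [179.8, 0.0, 99.7]
force: [0.4, 1.1, 0.6]
grip_width: 0.0779
grasp_force: 0.0
time_s: 10.5
tool_pos: [0.4741, 0.3168, 0.1983]
tool_rot: [179.9, -0.1, 99.8]
force: [0.0, -1.4, 0.6]
grip_width: 0.078
grasp_force: 0.0
handle [ 0.43  -0.275  0.054]
cellb [ 0.532 -0.252  0.005]
cellc [ 0.541 -0.323  0.005]
gauge [0.57  0.274 0.09 ]
yel [0.572 0.406 0.09 ]
yel [0.375 0.391 0.09 ]
bott [0.737 0.378 0.09 ]
  blob [378 219   5   5  19] [380.    221.211]
spot now [ 0.531 -0.254  0.09 ]
[0.472 0.323 0.198]
jar_plain [378. 133.] 0.88 [0.576 0.413 0.   ]
jar_plain [285. 154.] 0.84 [0.469 0.367 0.   ]
jar_plain [210. 112.] 0.55 [0.372 0.401 0.   ]
gauge [350. 228.] 0.73 [0.571 0.288 0.   ]
```

```bash
python3 -m creep '-0.002 0.025 0 0 0.072;-0.001 0.023 0 0 0.072;0 0 -0.045 0 0.072;0 0 -0.045 0 0.072;0 0 -0.03 0 0.072;0 0 -0.021 0 0.072;0 0 0 0 0.03;0 0 0 0 0.03' 15; python3 -m creep '0 0 0 0 0.03;0 0 0 0 0.03;0 0 0.03 0 0.03;0 0 0.05 0 0.03;0 0 0.05 0 0.03;0 -0.03 0 0 0.03;0 -0.05 0 0 0.03;0 -0.058 0 0 0.03'
```

```text
time_s: 11.7
tool_pos: [0.4725, 0.3622, 0.058]
tool_rot: [179.9, -0.0, 99.7]
force: [0.0, 1.0, 0.5]
grip_width: 0.0591
grasp_force: 0.0
time_s: 12.7
tool_pos: [0.4712, 0.2233, 0.1866]
tool_rot: [180.0, -0.0, 99.9]
force: [1.1, -1.0, -1.3]
grip_width: 0.0495
grasp_force: 15.0
```

```bash
python3 -m creep '0 -0.058 0 0 0.03;0 -0.058 0 0 0.03;0 -0.058 0 0 0.03;0 -0.058 0 0 0.03;0 -0.058 0 0 0.03;0 -0.058 0 0 0.03;0.02 -0.058 0 0 0.03;0.02 -0.058 0 0 0.03';python3 -m creep '0.02 -0.05 0 0 0.03;0.01 -0.03 0 0 0.03;0 0 0 0 0.03;0 0 0 0 0.03'; python3 - <<'E' | tail -7
from m import *
im,c=snap("wrist"); save("w3",im)
p=get_obs()["tool_pos"]; print(p)
for dy in (0,.004,.008): print("lid edge row",dy,proj(c,[p[0],p[1]+.025+dy,p[2]+.029]))
g=im[180:290,282].astype(int); print(g.min(1)[::2])
E
```

```text
time_s: 13.7
tool_pos: [0.5119, -0.2421, 0.1869]
tool_rot: [180.0, 0.1, 99.7]
force: [1.0, 0.0, 0.5]
grip_width: 0.0496
grasp_force: 15.0
time_s: 14.2
tool_pos: [0.5416, -0.3188, 0.1864]
tool_rot: [-180.0, -0.1, 99.8]
force: [0.6, 0.5, -1.4]
grip_width: 0.0494
grasp_force: 15.0
lid edge row 0 [290.512 230.679]
lid edge row 0.004 [291.982 223.038]
lid edge row 0.008 [293.474 215.278]
[ 34  32  20  54  19  37 139 132 160  32  38  29  80 132 125 127 128 124
 131 162 152 152 152 152 156 151 152 154 147 152 149 150 151 153 152 153
 155 151 153 152 151 149 150 154 151 155  61  59  58  61  62  63  69  70
  68]
```

View pics/w3.png

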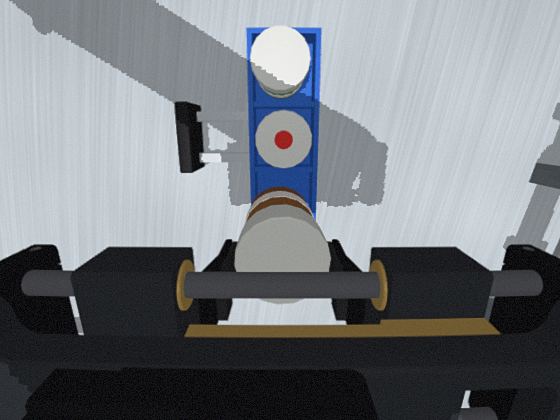

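The wrist picture shows the spot jar upright in the middle cell (283,140) and the held jar sitting about 6 mm to +y of the tool axis, so I compensate for that.

```bash
python3 -m creep '0.001 -0.006 0 0 0.03;0 0 0 0 0.03;0 0 -0.045 0 0.03;0 0 -0.03 0 0.03;0 0 -0.025 0 0.03;0 0 -0.023 0 0.03;0 0 0 0 0.03'
```

```text
time_s: 15.12
tool_pos: [0.5414, -0.3258, 0.0624]
tool_rot: [-179.9, -0.1, 99.7]
force: [-0.7, -0.1, -0.6]
grip_width: 0.0496
grasp_force: 15.0
```

```bash
python3 -m creep '0 0 -0.001 0 0.075;0 0 0 0 0.075;0 0 0 0 0.078;0 0 0.03 0 0.078;0 0 0.05 0 0.078;0 0 0.055 0 0.078;-0.02 -0.01 0 -10 0.087;-0.03 -0.01 0 -10 0.087'; python3 -m creep '-0.03 0 0 -10 0.087;-0.03 0.0 0 -10 0.087;-0.02 0.0 0 -10 0.087;-0.015 0.0 0 -10 0.087;0 0.0 0 -10 0.087;0 0.0 0 -10 0.087;0 0 0 -10 0.087;0 0 0 0 0.087'; python3 - <<'E' | tail -14
from m import *
im,c=snap("top"); save("top2",im)
a,_=blob(im,red,350,200,420,245); print("spot now",atz(c,a,.09))
_,w=blob(im,white,386,208,412,232); print("plain lid", atz(c,_*0+np.argwhere(w)[:,::-1].mean(0) if 0 else np.argwhere(w)[:,::-1].mean(0),.09))
im,c=snap("wrist"); save("w4",im)
print(get_obs()["tool_pos"])
for q in finder.tip_of("crate_handle","wrist")[:2]: print(np.round(q["xy"]),q["p"],atz(c,q["xy"],0.054))
E
```

```text
time_s: 16.12
tool_pos: [0.4933, -0.3459, 0.199]
tool_rot: [179.8, 0.0, 79.5]
force: [-0.5, -0.2, -1.3]
grip_width: 0.0855
grasp_force: 0.0
time_s: 17.12
tool_pos: [0.3977, -0.346, 0.198]
tool_rot: [180.0, -0.0, 9.9]
force: [0.7, 0.1, -1.1]
grip_width: 0.0876
grasp_force: 0.0
crate rim ((0.5317220091819763, -0.250884473323822), (0.07061741501092911, 0.20755648612976074), 9.652050971984863)
handle [ 0.43  -0.275  0.054]
cellb [ 0.532 -0.252  0.005]
cellc [ 0.541 -0.323  0.005]
gauge [0.57  0.274 0.09 ]
yel [0.572 0.406 0.09 ]
yel [0.375 0.391 0.09 ]
bott [0.737 0.378 0.09 ]
  blob [378 219   5   5  19] [380.    221.211]
spot now [ 0.531 -0.254  0.09 ]
  blob [393 210  16  16 191] [400.749 217.843]
plain lid [ 0.54  -0.317  0.09 ]
[ 0.398 -0.346  0.198]
[215. 154.] 0.59 [ 0.435 -0.271  0.054]
```

View pics/w4.png

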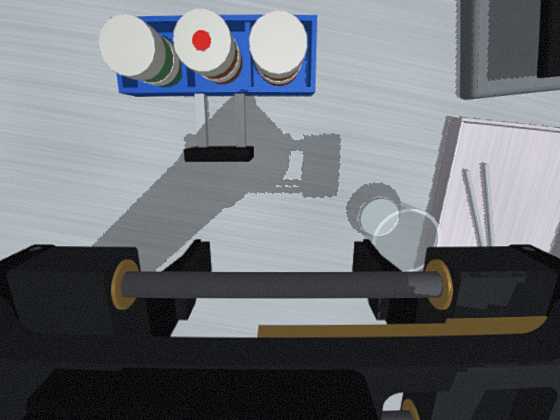

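The picture shows all three jars in the crate (spot at 201,40), and the handle's top edge centred at about (219,150), i.e. (0.435,-0.271). The beaker is clear of it.

```bash
python3 -m creep '0.0185 0.038 0 0 0.087;0.0185 0.038 0 0 0.087;0 0 0 0 0.087;0 0 -0.05 0 0.087;0 0 -0.05 0 0.087;0 0 -0.03 0 0.087;0 0 0 0 0.087'; python3 - <<'E'|tail -1
from m import *
o=get_obs(); print(o["tool_pos"],o["tool_rot"],o["force"])
E
```

```text
time_s: 18.15
tool_pos: [0.4323, -0.2697, 0.0653]
tool_rot: [-179.8, 0.2, 9.8]
force: [-0.5, 1.1, 1.0]
grip_width: 0.0871
grasp_force: 0.0
[ 0.432 -0.27   0.065] [-179.782    0.221    9.75 ] [-0.545  1.084  1.025]
```

```bash
python3 -m creep '0.001 0 -0.015 0 0.087;0.001 0 -0.015 0 0.087;0 0 -0.01 0 0.087;0 0 0 0 0.06;0 0 0 0 0.06;0 0 0 0 0.06;0 0 0 0 0.06' 25
```

```text
time_s: 19.02
tool_pos: [0.4369, -0.2702, 0.028]
tool_rot: [180.0, -0.0, 9.7]
force: [-0.2, 0.7, 2.1]
grip_width: 0.0697
grasp_force: 25.0
```

```bash
python3 -m creep '0 0 0 0 0.087;0 0 0 0 0.087;0 0 0 0 0.087;0 0 0.03 0 0.087;0 0 0.04 0 0.087;0 0 0 10 0.087;0 0 0 10 0.087;0 0 0 10 0.087';python3 - <<'E'|tail -1
from m import *
o=get_obs(); print(o["qpos"])
E
```

```text
time_s: 20.02
tool_pos: [0.4365, -0.2701, 0.0977]
tool_rot: [180.0, 0.0, 40.1]
force: [0.5, 0.6, 0.2]
grip_width: 0.0871
grasp_force: 0.0
[ 57.342   9.714 -30.797 110.058   5.65   61.683 -25.715]
```

```bash
python3 -m creep '0 0 0 10 0.087;0 0 0 10 0.087;0 0 0 10 0.087;0 0 0 10 0.087;0 0 0 10 0.087;0 0 0 10 0.087;0 0 0 10 0.087;0 0 0 10 0.087';python3 -m creep '0 0 0 10 0.087;0 0 0 10 0.087;0 0 0 10 0.087;0 0 0 10 0.087;0 0 0 10 0.087;0 0 0 10 0.087;0 0 0 10 0.087;0 0 0 0 0.087';python3 - <<'E'|tail -1
from m import *
o=get_obs(); print(o["qpos"])
E
```

```text
time_s: 21.02
tool_pos: [0.4365, -0.2701, 0.0975]
tool_rot: [180.0, -0.0, 120.1]
force: [0.7, 1.0, 0.3]
grip_width: 0.087
grasp_force: 0.0
time_s: 22.02
tool_pos: [0.4364, -0.2701, 0.0975]
tool_rot: [180.0, 0.0, -170.4]
force: [-1.4, 0.8, -0.3]
grip_width: 0.0871
grasp_force: 0.0
[ 71.864  12.32  -47.038 109.627  10.143  62.287 120.347]
```

```bash
python3 -m creep '0 0 -0.03 0 0.087;0 0 -0.025 0 0.087;0 0 -0.015 0 0.087;0 0 0 0 0.06;0 0 0 0 0.06;0 0 0 0 0.06;0 0 0 0 0.06' 25; python3 - <<'E'|tail -6
from m import *
S,cs=snap("side");T,ct=snap("top");save("side3",S);save("top3",T)
a,_=blob(T,red,350,200,420,245); b,_=blob(S,red,290,195,325,235)
print("spot",tri([ray(ct,a),ray(cs,b)]),atz(ct,a,.09),atz(cs,b,.09)); print(get_obs()["tool_pos"])
print([(q["xy"],q["p"]) for q in finder.tip_of("needle_tip","side")])
E
```

```text
time_s: 22.9
tool_pos: [0.4372, -0.2704, 0.0285]
tool_rot: [-179.9, 0.1, -170.3]
force: [0.0, 1.4, 3.6]
grip_width: 0.0702
grasp_force: 25.0
bott [0.737 0.378 0.09 ]
  blob [378 219   5   5  19] [380.    221.211]
  blob [306 201   3   2   5] [307.2 201.6]
spot (array([ 0.532, -0.253,  0.093]), np.float64(0.0009392941286630911)) [ 0.531 -0.254  0.09 ] [ 0.534 -0.258  0.09 ]
[ 0.437 -0.27   0.028]
[([264.3, 211.9], 0.63), ([306.4, 221.0], 0.32), ([308.0, 210.8], 0.3), ([309.6, 203.4], 0.29), ([306.1, 212.1], 0.25)]
```

```bash
python3 -m creep '0.003 0.006 0 0 0.06;0.006 0.011 0 0 0.06;0.009 0.016 0 0 0.06;0.009 0.016 0 0 0.06;0.009 0.016 0 0 0.06;0.009 0.016 0 0 0.06;0.009 0.016 0 0 0.06;0.009 0.016 0 0 0.06'; python3 -m creep '0.009 0.016 0 0 0.06;0.009 0.016 0 0 0.06;0.009 0.016 0 0 0.06;0.006 0.011 0 0 0.06;0.003 0.006 0 0 0.06;0 0 0 0 0.06;0 0 0 0 0.06'
cat > chk.py <<'E'
from m import *
S,cs=snap("side");T,ct=snap("top");save("side4",S);save("top4",T)
print(get_obs()["tool_pos"])
b,_=blob(S,red,240,180,300,260); print("spot side",atz(cs,b,.09))
print([(q["xy"],q["p"],atz(cs,q["xy"],.118)) for q in finder.tip_of("needle_tip","side")[:2]])
k,_=blob(T,green,300,165,335,195); print("knob",atz(ct,k,.277))
_,mm=blob(T,blue,260,150,420,245)
h=cv2.cvtColor(T,cv2.COLOR_RGB2HSV).astype(int); r=red(h)[150:245,260:420]; p=np.argwhere(r)[:,::-1]+[260,150]; print("red top",p.mean(0) if len(p) else None,len(p), atz(ct,p.mean(0),.09) if len(p) else "")
r=cv2.findContours(mm.astype(np.uint8),0,1)[0][0][:,0,:].astype(float)
print(cv2.minAreaRect(np.array([atz(ct,q,.04)[:2] for q in r]).astype(np.float32)))
a=S[160:260,200:340]; cv2.imwrite("pics/side4c.png",cv2.resize(cv2.cvtColor(a,4),None,fx=5,fy=5,interpolation=2))
E
python3 chk.py | tail -9
```

```text
time_s: 24.05
tool_pos: [0.4989, -0.1609, 0.0283]
tool_rot: [-179.8, -0.1, -170.5]
force: [-3.9, -7.2, 7.7]
grip_width: 0.0698
grasp_force: 25.0
time_s: 24.92
tool_pos: [0.5357, -0.0946, 0.0282]
tool_rot: [-179.8, -0.0, -170.4]
force: [-2.4, -4.0, 5.2]
grip_width: 0.0701
grasp_force: 25.0
[ 0.536 -0.095  0.028]
  blob [267 217   4   2   7] [268.286 217.429]
spot side [ 0.632 -0.08   0.09 ]
[([262.6, 213.6], 0.49, array([ 0.644, -0.054,  0.118]))]
  blob [312 172  16  16 192] [319.057 179.719]
knob [ 0.636 -0.061  0.277]
  blob [286 182  31  27 341] [300.191 195.367]
red top [321.545 189.818] 11 [ 0.629 -0.079  0.09 ]
((0.6193552613258362, -0.018066152930259705), (0.0725589394569397, 0.08579031378030777), 9.714544296264648)
```

View pics/side4c.png

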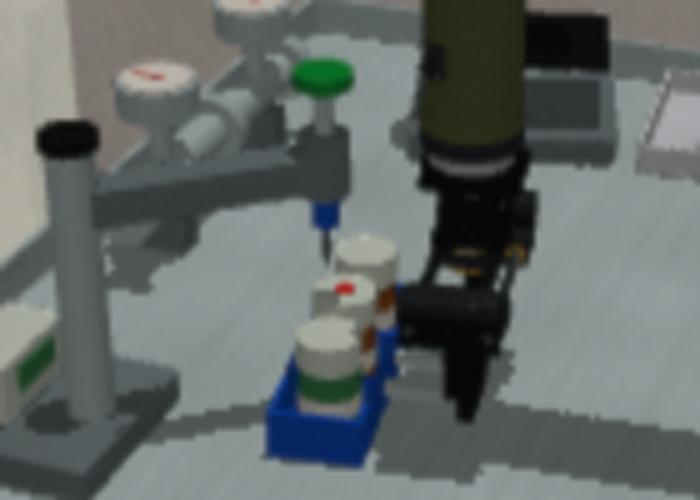

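Needle tip is at (265,212) and the spot at (269,217) in the side view, with all jars upright. It still has about (7, 15) mm to go.

```bash
python3 -m creep '0.002 0.004 0 0 0.06;0.003 0.007 0 0 0.06;0.002 0.004 0 0 0.06;0 0.001 0 0 0.06;0 0 0 0 0.06;0 0 0 0 0.06'; python3 chk.py | tail -9; python3 - <<'E' | tail -3
from m import *
S=cv2.cvtColor(cv2.imread("pics/side4.png"),4)
print(S[204:216,258:274].sum(2)//3)
print(proj(cs,[.637,-.062,.118]),proj(cs,[.637,-.062,.09]))
E
```

```text
time_s: 25.82
tool_pos: [0.5425, -0.0802, 0.0282]
tool_rot: [-179.8, -0.1, -170.5]
force: [-1.8, -6.2, 6.5]
grip_width: 0.0703
grasp_force: 25.0
[ 0.543 -0.08   0.028]
  blob [265 218   2   2   4] [265.5 218.5]
spot side [ 0.639 -0.068  0.09 ]
[([262.7, 213.0], 0.52, array([ 0.645, -0.058,  0.118])), ([269.4, 231.2], 0.3, array([0.572, 0.052, 0.118]))]
  blob [312 172  16  16 194] [319.129 179.706]
knob [ 0.636 -0.061  0.277]
  blob [281 180  31  27 347] [296.086 192.597]
red top None 0 
((0.6266155242919922, -0.0048752836883068085), (0.07284323871135712, 0.0873938649892807), 9.463608741760254)
 [146 145 145 145 146 142 104 100 111 124 128 132 139 129 117 111]
 [145 145 146 146 146 145 115 112 115 119 119 116 114 110 108 104]]
[265.148 212.882] [265.284 219.37 ]
```

View pics/side4c.png

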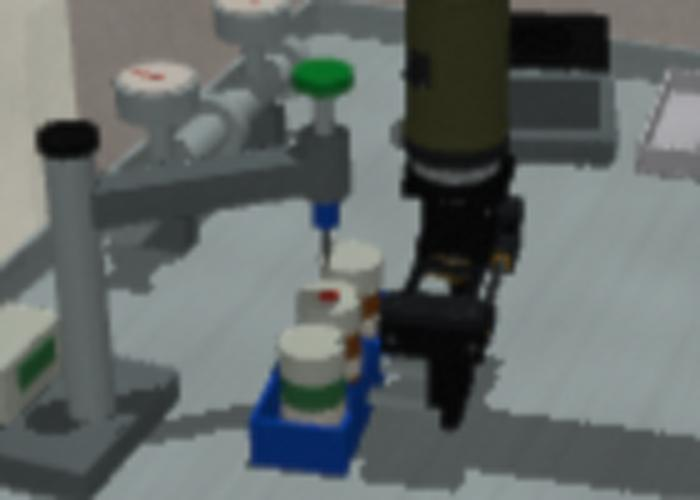

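In the side view the spot is at (265.6,219.2) directly under the needle tip (265.2,212.6), as the calibration predicts. I release the handle and go up.

```bash
python3 -m creep '0 0 0 0 0.074;0 0 0 0 0.08;0 0 0 0 0.087;0 0 0 0 0.087;0 0 0.03 0 0.087;0 0 0.05 0 0.087;0 0 0.055 0 0.087;0 0 0.055 0 0.02'; python3 -m creep '0 0 0.055 0 0;0 0 0.055 0 0;0 0 0 0 0;0 0 0 0 0'; python3 chk.py | tail -9
```

```text
time_s: 26.98
tool_pos: [0.5422, -0.0752, 0.219]
tool_rot: [180.0, -0.0, -170.2]
force: [1.0, -1.1, -0.4]
grip_width: 0.0825
grasp_force: 0.0
time_s: 27.48
tool_pos: [0.5422, -0.0756, 0.3268]
tool_rot: [180.0, -0.0, -170.2]
force: [-0.2, -0.6, -0.7]
grip_width: 0.0447
grasp_force: 0.0
[ 0.542 -0.076  0.326]
  blob [265 218   2   1   2] [265.5 218. ]
spot side [ 0.64  -0.072  0.09 ]
[([262.5, 210.4], 0.57, array([ 0.654, -0.076,  0.118]))]
  blob [312 172  16  15 116] [317.836 177.569]
knob [ 0.642 -0.058  0.277]
  blob [281 180  34  27 316] [296.421 191.212]
red top None 0 
((0.6277291774749756, -0.007530830800533295), (0.07219748198986053, 0.09312301874160767), 10.470597267150879)
```

```bash
python3 - <<'E' | tail -9
from m import *
from scipy.optimize import least_squares
S,cs=snap("side")
a=S[205:230,255:280].astype(float); w=np.clip(a[...,0]-a[...,1:].max(2)-25,0,None)
w[:, :]=w; yy,xx=np.mgrid[205:230,255:280]; 
print(np.round(w[8:18,4:18]).astype(int))
m=(yy>=215)&(yy<=222)&(xx>=261)&(xx<=270); w=w*m
p=np.array([(w*xx).sum(),(w*yy).sum()])/w.sum(); print("c",p,atz(cs,p,.09))
_=[print(q["xy"],q["p"],atz(cs,q["xy"],.09)) for q in finder.tip_of("spot","side")[:2]]
E
python3 - <<'E'
import cv2
a=cv2.imread("pics/side4.png")[190:240,235:295]; cv2.imwrite("pics/s5.png",cv2.resize(a,None,fx=10,fy=10,interpolation=0))
E
```

```text
[ 0  0  0  0  0  0  0  0  0  0  0  0  0  0]
 [ 0  0  0  0  0 12 26 29 29  0  0  0  0  0]
 [ 0  0  0  0  0 32 41 40 20  0  0  0  0  0]
 [ 0  0  0  0  0  0  0  0  0  0  0  0  0  0]
 [ 0  0  0  0  0  0  0  0  0  0  0  0  0  0]
 [ 0  0  0  0  0  0  0  0  0  0  0  0  0  0]]
c [265.537 218.581] [ 0.638 -0.068  0.09 ]
[267.2, 220.4] 0.7 [ 0.627 -0.058  0.09 ]
[350.5, 204.3] 0.57 [ 0.364 -0.299  0.09 ]
```

View pics/s5.png

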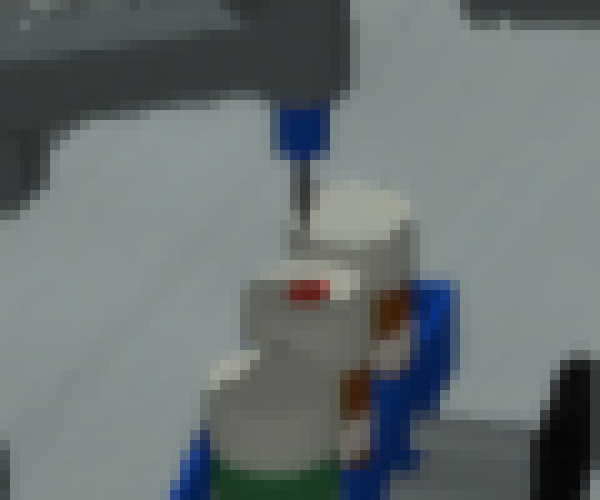

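```bash
python3 -m creep '0 -0.03 0.03 0 0;0 -0.02 0.05 0 0;0 0 0 0 0;0 0 0 0 0'; python3 - <<'E' | tail -16
from m import *
im,c=snap("wrist"); save("w6",im); print(c["fx"],get_obs()["tool_pos"],ray(c,(280,210))[0])
e=proj(c,[.637,-.061,.09]);f=proj(c,[.637,-.061,.118]); print("expect spot",e,"tip",f)
h=cv2.cvtColor(im,cv2.COLOR_RGB2HSV).astype(int); p=np.argwhere(red(h))[:,::-1]
q=p[np.hypot(*(p-e).T)<30]; print(len(q),q.mean(0) if len(q) else 0, atz(c,q.mean(0),.09) if len(q) else "")
for n,z in(("spot",.09),("needle_tip",.118),("plunger_top",.277)):
  for r in finder.tip_of(n,"wrist")[:2]: print(n,r["xy"],r["p"],atz(c,r["xy"],z))
x,y=map(int,e); a=im[max(0,y-60):y+60,max(0,x-80):x+80]; print(max(0,x-80),max(0,y-60)); save("w6c",cv2.resize(a,None,fx=5,fy=5,interpolation=0))
E
```

```text
time_s: 28.22
tool_pos: [0.5424, -0.1257, 0.4066]
tool_rot: [179.9, -0.0, -170.2]
force: [0.4, -0.0, 0.1]
grip_width: 0.0004
grasp_force: 0.0
loaded [ 0.517 -0.189  0.09 ]
  blob [ 342  205   69   34 1233] [380.149 220.81 ]
crate rim ((0.5317220091819763, -0.250884473323822), (0.07061741501092911, 0.20755648612976074), 9.652050971984863)
handle [ 0.43  -0.275  0.054]
cellb [ 0.532 -0.252  0.005]
cellc [ 0.541 -0.323  0.005]
gauge [0.57  0.274 0.09 ]
yel [0.572 0.406 0.09 ]
yel [0.375 0.391 0.09 ]
bott [0.737 0.378 0.09 ]
289.42598609155056 [ 0.542 -0.125  0.406] [ 0.469 -0.14   0.57 ]
expect spot [309.329 233.971] tip [310.88  239.838]
56 [306.482 234.143] [ 0.638 -0.066  0.09 ]
spot [302.6, 219.6] 0.27 [ 0.613 -0.078  0.09 ]
plunger_top [304.1, 219.1] 0.69 [ 0.556 -0.101  0.277]
229 173
```

View pics/w6c.png

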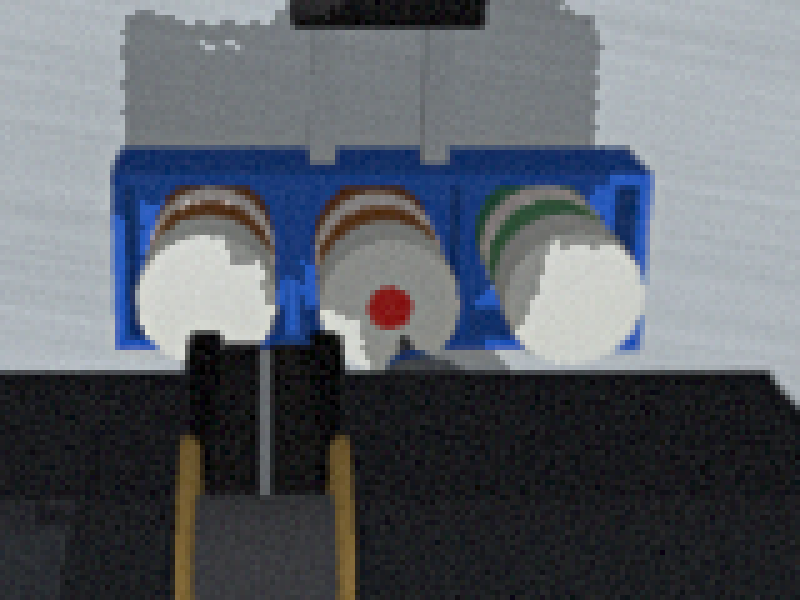

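The spot is at (307,234) and the needle tip at (310,240.5) in the wrist picture. That puts the spot about 3–4 mm off the needle in y, inside the 8 mm limit, and all jars are upright. Next I press the knob.

```bash
python3 -m creep '0.03 0.02 0 0 0;0.035 0.024 0 0 0;0.03 0.02 0 0 0;0 0 -0.04 0 0;0 0 -0.04 0 0;0 0 -0.025 0 0;0 0 0 0 0;0 0 0 0 0'
```

```text
time_s: 29.42
tool_pos: [0.6378, -0.0618, 0.3036]
tool_rot: [-180.0, 0.1, -170.3]
force: [0.5, 1.2, 1.1]
grip_width: 0.0005
grasp_force: 0.0
```

```bash
python3 -m creep '0 0 -0.015 0 0;0 0 -0.01 0 0;0 0 -0.006 0 0;0 0 -0.006 0 0;0 0 -0.006 0 0;0 0 -0.005 0 0;0 0 0 0 0;0 0 0 0 0'
```

```text
time_s: 30.42
tool_pos: [0.6376, -0.0621, 0.2555]
tool_rot: [-180.0, 0.0, -170.3]
force: [-2.1, -0.2, 7.6]
grip_width: 0.0007
grasp_force: 3.4
```

```bash
python3 -m creep '0 0 -0.003 0 0;0 0 0 0 0;0 0 0 0 0'; python3 -m creep '0 0 0.01 0 0;0 0 0.015 0 0;0 0 0.03 0 0;0 0 0.04 0 0;-0.05 -0.02 0.04 0 0;-0.05 -0.04 0 0 0;0 0 0 0 0;0 0 0 0 0'; python3 - <<'E' | tail -7
from m import *
im,c=snap("wrist"); o=get_obs(); print(o["tool_pos"],o["force"])
e=proj(c,[.637,-.061,.09]); h=cv2.cvtColor(im,cv2.COLOR_RGB2HSV).astype(int); p=np.argwhere(red(h))[:,::-1]
q=p[np.hypot(*(p-e).T)<40]; print("spot",len(q),atz(c,q.mean(0),.09) if len(q) else "")
S,cs=snap("side"); k,_=blob(S,green,250,165,276,185); b,_=blob(S,red,255,210,280,230); print("was (264,174.97)")
E
```

```text
time_s: 30.8
tool_pos: [0.6377, -0.0621, 0.2553]
tool_rot: [-179.9, 0.1, -170.3]
force: [-7.0, -0.6, 17.7]
grip_width: 0.0002
grasp_force: 9.0
time_s: 31.8
tool_pos: [0.5421, -0.12, 0.3838]
tool_rot: [180.0, 0.0, -170.3]
force: [0.3, 0.6, 0.4]
grip_width: 0.0003
grasp_force: 0.0
yel [0.375 0.391 0.09 ]
bott [0.737 0.378 0.09 ]
[ 0.543 -0.119  0.384] [-0.263 -0.096 -0.035]
spot 61 [ 0.638 -0.066  0.09 ]
  blob [259 172  11   8  72] [264.    174.972]
  blob [265 218   1   1   1] [265. 218.]
was (264,174.97)
```

The knob hit its stop (17.7 N at 0.255 m) and is back up. The spot has not moved and the robot is clear, so I hand in.

```bash
python3 -c "
from cell import ticket
print(ticket.sign_off())"
```

```text
the job is handed in; nothing more can be done
None
```

I handed the job in with both amber jars in the crate, the spot about 3–4 mm from the needle axis by my last measurement (limit 8 mm), and the knob pressed to its stop and back up; sign-off returned no verdict.

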